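# Reset the wind-blown tasting bar

### The arm

A 6-joint arm with a two-finger parallel gripper is mounted at the origin on the work surface. World frame = base frame: x ahead of the robot, y to its left, z up, the work surface at z = 0. Lengths are in mm, angles in rad, forces in N, time in s.
With the tool pointing down it reaches from about 425 to 925 mm from the base axis. Payload 12.5 kg.
Tool frame: the origin (TCP) lies on the front face of the gripper's body, between the roots of the fingers; the fingertips stand 73 mm ahead of it and the grasp point (between the pads) lies 54 mm ahead of it; z points along the fingers, y is the line along which they close (so a half turn about z gives the same grasp; the last joint's range is limited). The gripper opens to 85 mm and grips with 20 to 120 N. Pads are 22 mm wide; open, the fingers measure 114 mm over their backs; the gripper's body (76 mm by 85 mm) begins 54 mm behind the grasp point. The pads swing forward as they close: fully open they stand 13 mm farther back than shut.
Start: joints at [-1.439, 0.491, 1.559, -0, 1.092, -0.106], TCP at [147.249, -607.416, 303.927] pointing down, gripper open.
Joint ranges: [-3.1, 3.1], [-0.84, 2.19], [0.05, 2.79], [-1.13, 4.28], [0.06, 2.93], [-2.69, 2.69]. Speed limits (rad/s): [2.22, 2.22, 2.79, 3.14, 3.14, 3.14].

### API

Orientations are given as a unit quaternion [x, y, z, w].
In Python, from cell import telemetry, capture, env gives the robot as it stands.
- The arm moves only by the shell command python3 -m jog 'ROWS' [FORCE]. ROWS is JSON, a list of rows, each a list of 7 numbers: the opening, from 0 (shut) to 1 (fully open), then the shift along the tool's x, y, z in mm, then the turn, a rotation vector about the tool's x, y, z in rad. In form: [[fingers, dx, dy, dz, wx, wy, wz], ...]. A call has 1 to 12 rows; each row is the pose to reach, as a shift and turn from the pose commanded when the call began, along the tool's axes at that moment; what a row does not reach only later rows make up. A row lasts 1/12 s, in which the tool goes at most 41.7 mm and 7.16 degrees, less where a joint would pass 70% of its speed; a pose out of reach is approached as far as the arm can. A call with a gripper value outside its range is refused whole. The fingers move at their own pace and stop on an object; FORCE is the grip in N (left out, the last holds). Time passes only in rows, so rows that repeat a pose let the fingers close. It gives the time, the measured TCP pose, the force, the opening and the grip force at its end, in the units of the state.
- telemetry.read_state(): the state, without advancing time (a new reading comes with each control period).
- capture(name): name is "scene" or "side" or "wrist"; returns a dict with "frame" (384x512x3 uint8, red, green, blue), "depth" (384x512 float32, mm along the optical axis (not along the pixel's ray), 0 where there is no reading), "K" (3x3 intrinsics, pixels), "world_from_camera" (4x4, takes a point from camera to world coordinates). Camera axes: x right, y up, looking along -z (the intrinsics and any distortion apply to the point x, -y, -z); pixel columns grow to the right and rows downward; lengths in mm; the calibration is good to about 2 mm. The wrist camera is an equidistant fisheye: a pixel r from the principal point sees the ray r / f radians off the axis. A picture is of the moment at which its call begins.
- env.close_job(): hands the job in; it is judged then, once.
The state is a dict: "time_s": time; "q": joint angles; "dq": joint speeds; "joint_efforts": joint torques, N m; "tcp_pos": TCP position; "orientation": TCP orientation; "contact_force": force on the tool from outside, world axes, zero at the start; "ft_torque": the same for the moment, N m; "finger_gap": finger opening in mm; "finger_force": force on a finger pad.
Only numpy, scipy, OpenCV 4.12 (cv2) and the standard library are available. Lean on these libraries where they do the work, as an engineer would, in place of code of your own. Each camera call takes 0.05 s, during which the arm holds its last target. There are 200 camera calls.

### The job

A gust has blown over the square tasting bottles on the patio bar. Stand every fallen bottle upright on the raised wooden plank, and hang the bottle opener by its eye on the slanted peg of its stand. Do not knock over or push about the small clay cups.

Things in the scene. Friction and masses are not known exactly. Their poses are not given: they have to be found in the camera images.
- bottle_blue: A blue-labelled glass bottle, 147 mm tall: square body 48 x 48 mm, 96 mm high, then a round neck 23 mm across and a cork 25 mm across; about 0.3 kg. Origin: centre of its underside; its z axis runs from the base to the cork, x and y are square to its flat sides. Starts lying on a flat side (z level). Not on the table in some starts.
- bottle_red: A red-labelled glass bottle, 147 mm tall: square body 48 x 48 mm, 96 mm high, then a round neck 23 mm across and a cork 25 mm across; about 0.3 kg. Origin: centre of its underside; its z axis runs from the base to the cork, x and y are square to its flat sides. Starts lying on a flat side (z level). Not on the table in some starts.
- bottle_green: A green-labelled glass bottle, 147 mm tall: square body 48 x 48 mm, 96 mm high, then a round neck 23 mm across and a cork 25 mm across; about 0.3 kg. Origin: centre of its underside; its z axis runs from the base to the cork, x and y are square to its flat sides. Starts lying on a flat side (z level). Not on the table in some starts.
- plank: A fixed display plank of light wood raised on two dark feet: 75 mm deep (its x), 420 mm long (its y), flat top 50 mm above the table. Origin: centre of its underside, on the table. Place and yaw vary.
- opener: A bottle opener with a dark wooden handle, lying flat: handle 92 long (its x) x 24 wide (y) x 14 mm thick (z), a square brass eye plate 44 x 44 x 6 mm with a round hole at the +x end and an open two-pronged steel claw 36 mm wide at the -x end, 172 mm overall, same on both faces; about 0.12 kg. Origin: underside of the middle of the handle; the middle of its thickness is 7 mm up its z.
- eye (a point): Centre of the opener's eye: a 27 mm round hole through the eye plate, 67 mm along +x from the opener's origin; the hole's axis is the opener's z.
- stand: A fixed wooden stand for the opener: foot 110 x 100 x 16 mm with an upright 34 mm wide and 26 mm thick, 250 mm tall, whose front face passes through the origin and looks along the stand's -x. Origin: on the table. Place and yaw vary.
- peg: The stand's only peg: a round steel rod 10 mm across and 62 mm long, slanting 45 degrees up and out from the front of the upright. Origin: at its root, 205 mm above the table; its z axis runs along the peg from root to tip.
- cup_plank: A clay tasting cup, 68 mm across, 36 mm high, open, loose; origin: centre of its underside, z up. Stands on the plank, towards its -y end; leave it there.
- cup_left: A clay tasting cup, 68 mm across, 36 mm high, open, loose; origin: centre of its underside, z up. Stands on the table at the left; leave it.
- cup_right: A clay tasting cup, 68 mm across, 36 mm high, open, loose; origin: centre of its underside, z up. Stands on the table at the right; leave it.
Not all that is in view belongs to the job. What is shaped like the bottle_red but yellow is not meant.

How it is judged (in metres and radians):
At the end, for the whole second after the job is handed in: Every bottle present stands upright (within 7 degrees), at rest, with its whole weight on top of the plank; the opener hangs at rest with the peg through its eye (eye centre within 16 mm of the peg's axis, between root and tip) (angle between each of bottle_blue, bottle_red, bottle_green's own z axis and vertical below 0.12 rad and z of bottle_blue in the frame of plank between 0.044 and 0.058 m and x of bottle_blue in the frame of plank between -0.038 and 0.038 m and y of bottle_blue in the frame of plank between -0.21 and 0.21 m and linear speed of each of bottle_blue, bottle_red, bottle_green below 0.03 m/s and z of bottle_red in the frame of plank between 0.044 and 0.058 m and x of bottle_red in the frame of plank between -0.038 and 0.038 m and y of bottle_red in the frame of plank between -0.21 and 0.21 m and z of bottle_green in the frame of plank between 0.044 and 0.058 m and x of bottle_green in the frame of plank between -0.038 and 0.038 m and y of bottle_green in the frame of plank between -0.21 and 0.21 m and x of eye in the frame of peg between -0.016 and 0.016 m and y of eye in the frame of peg between -0.016 and 0.016 m and z of eye in the frame of peg between -0.005 and 0.058 m and linear speed of opener below 0.05 m/s); the robot touches nothing.
It fails at once if a clay cup is tipped over or shoved more than 60 mm from its place (angle between any of cup_plank, cup_left, cup_right's own z axis and vertical above 0.6 rad or distance of any of cup_plank, cup_left, cup_right from where it was at the start of the episode above 0.06 m).
Of bottle_blue, bottle_red, bottle_green only 2 to 3 are there at a start; the rules pass over those that are not, and their reading is None.
At some moment in a run one of opener may be knocked a few centimetres aside while the robot is not near it.
Once in a run the grip may slacken for a moment while it holds something.
It also fails if it takes over 210 s, if anything falls off the work surface, if the arm or the gripper's body presses on something with over 40 N, if the wrist force passes 120 N, or if a joint passes its speed limit or range.

## Working session

There is one attempt and no reset: what is moved stays moved. The work goes in short steps, Python scripts to look and compute and a shell command to move; the robot and the scene stay as the last step left them, time stands still between calls to the robot, and variables do not carry over. Pictures are saved under pics/ and viewed, at most 14 in all, crops included, and the job is handed in when it is done.

```bash
ls; mkdir -p pics
python3 - <<'E'
from cell import telemetry, capture, env
import cv2,numpy as np
for n in ["scene","side"]:
    c=capture(n); cv2.imwrite(f"pics/{n}0.png",c["frame"][:,:,::-1]); np.savez(f"{n}0.npz",**c)
    print(n,c["K"].round(1).tolist(),c["world_from_camera"].round(3).tolist(),(c["depth"]>0).mean())
print(telemetry.read_state())
E
```

```text
pics
scene [[415.5, 0.0, 244.9], [0.0, 415.5, 198.1], [0.0, 0.0, 1.0]] [[0.442, -0.723, 0.53, 1138.755], [0.897, 0.348, -0.273, -338.285], [0.013, 0.596, 0.803, 1169.873], [0.0, 0.0, 0.0, 1.0]] 0.9958852132161459
side [[387.8, 0.0, 256.0], [0.0, 387.8, 193.6], [0.0, 0.0, 1.0]] [[-0.98, 0.139, -0.142, 264.717], [-0.198, -0.622, 0.758, 994.713], [0.017, 0.771, 0.637, 974.458], [0.0, 0.0, 0.0, 1.0]] 0.9958852132161459
{'time_s': 0.1, 'q': array([-1.43861004e+00,  4.91516918e-01,  1.55937818e+00, -6.69008196e-06,
        1.09166791e+00, -1.05590870e-01]), 'dq': array([ 0.00044796, -0.00229226, -0.00041475, -0.00068647,  0.00058392,
       -0.00172043]), 'joint_efforts': array([ 3.09628027e-03, -6.19448233e+01, -2.62028021e+01, -1.41136079e-04,
        2.92147655e-03,  1.52881637e-05]), 'tcp_pos': array([ 147.22569495, -607.29424116,  303.37873366]), 'orientation': array([ 9.92940773e-01,  1.18610226e-01, -9.41891354e-06, -4.85094024e-04]), 'contact_force': array([-0.23199172,  0.0822385 ,  0.20652833]), 'ft_torque': array([ 0.03662099, -0.03045895,  0.03995458]), 'finger_force': 0.0, 'finger_gap': 85.25116734440013}
```

View pics/scene0.png

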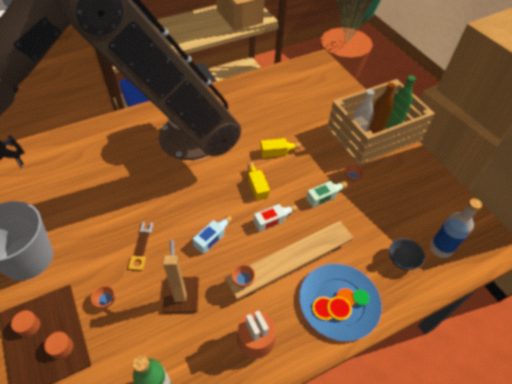

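View pics/side0.png

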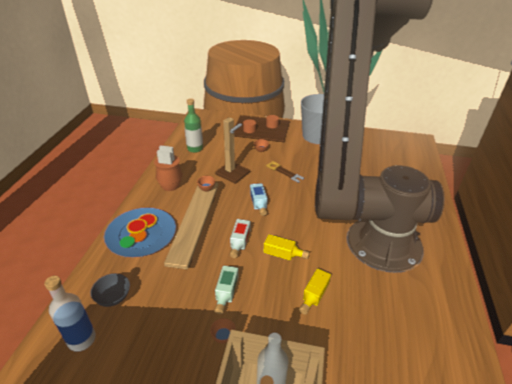

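The scene view shows the lying bottles: blue (212,235), red (272,217) and green (325,193), with two yellow decoys. It also shows the plank (240,290)-(345,230) with a cup at (242,275), the opener from claw (146,225) to eye (137,263), the stand at (175,280), the left cup at (103,298) and a dark bowl at (407,254).

```bash
cat > h.py <<'E'
import numpy as np, cv2
from scipy.spatial.transform import Rotation as R
def cloud(c):
    K,T,d=c["K"],c["world_from_camera"],c["depth"]
    v,u=np.mgrid[:384,:512]
    p=np.stack([(u-K[0,2])/K[0,0]*d,-(v-K[1,2])/K[1,1]*d,-d],-1)
    return p@T[:3,:3].T+T[:3,3]
def rect(P):
    (c,s,a)=cv2.minAreaRect(P[:,:2].astype(np.float32)); 
    if s[0]<s[1]: s=s[::-1]; a+=90
    return np.round(c,1),np.round(s,1),round((a+90)%180-90,1)
E
python3 - <<'E'
from h import *
for n,seeds in dict(scene=dict(blue=(208,237),red=(268,218),green=(320,195),y1=(272,148),y2=(259,184),plank=(290,262),opener=(142,243),eye=(137,268),foot=(190,295),upr=(178,285),cupp=(242,283),cupl=(103,304),bowl=(407,265)),
  side=dict(blue=(259,194),red=(240,234),green=(227,284),plank=(197,215),opener=(287,171),foot=(240,175),cupp=(207,186),cupl=(262,147),bowl=(110,290))).items():
    c=dict(np.load(n+"0.npz")); W=cloud(c); c['W']=W
    obj=((W[...,2]>4)&(W[...,2]<300)&(W[...,0]>250)).astype(np.uint8)
    k,l=cv2.connectedComponents(obj,connectivity=4)
    for s,(u,v) in seeds.items():
        m=l==l[v,u]; P=W[m]
        if l[v,u]==0: print(n,s,'none',W[v,u].round()); continue
        z=P[:,2]
        print(n,s,l[v,u],m.sum(),'z',np.percentile(z,[5,50,95]).round(1),'at',W[v,u].round(),*rect(P), 'top48',(*rect(P[(z>43)&(z<54)]),P[(z>43)&(z<54)].mean(0).round(), P[(z<41)&(z>20)].mean(0).round()) if ((z>43)&(z<54)).sum()>5 else '')
E
```

```text
scene blue 739 676 z [11.4 45.  50.9] at [ 485. -129.   50.] [ 451.2 -106.2] [148.  73.] -67.8 top48 (array([ 470.6, -124.4]), array([99.8, 49.4]), -68.2, array([ 472., -126.,   48.]), array([471., -96.,  32.]))
scene red 558 656 z [10.9 44.5 51.1] at [501.  76.  45.] [478.4 111.1] [149.1  78.4] 89.9 top48 (array([490.1,  86. ]), array([97.2, 51.1]), 87.7, array([492.,  85.,  48.]), array([502., 114.,  32.]))
scene green 275 594 z [10.1 44.1 50.9] at [499. 276.  52.] [483.6 328.7] [169.6  55.4] -87.3 top48 (array([484. , 295.9]), array([101.4,  50.3]), -89.3, array([484., 294.,  48.]), array([493., 316.,  31.]))
scene y1 none [233. 236.  47.]
scene y2 125 504 z [11.2 45.  50.4] at [365. 113.  49.] [330.3 123.6] [151.4  59.6] -18.1 top48 (array([350.9, 117. ]), array([103.7,  48.2]), -9.0, array([353., 116.,  48.]), array([335., 112.,  31.]))
scene plank 807 3305 z [42.  50.1 73. ] at [673.  60.  48.] [643.1  69.5] [421.5 110.4] -87.6 top48 (array([658.2,  70.3]), array([421.4,  77.4]), -87.2, array([662.,  77.,  50.]), array([692.,  48.,  37.]))
scene opener 817 429 z [ 5.9 11.1 16.4
[... 2218 characters left out ...]
), 73.3, array([ 562., -588.,   50.]), array([ 554., -486.,   29.]))
side cupp 604 2136 z [41.3 50.9 75.7] at [645. -63.  88.] [664.6  26.2] [516.  102.6] -85.7 top48 (array([652.2,  71.4]), array([424.3,  77.5]), -86.9, array([648., 118.,  50.]), array([627., 179.,  38.]))
side cupl 39 2261 z [  7.4  17.6 222.4] at [ 511. -446.   36.] [ 585.1 -494.7] [583.9 333.9] -88.5 top48 (array([ 601.1, -501.7]), array([476. , 133.4]), 73.3, array([ 562., -588.,   50.]), array([ 554., -486.,   29.]))
side bowl 1457 970 z [ 5.7 25.3 46.4] at [815. 383.   8.] [797.  399.7] [109.  108.1] -26.0 top48 (array([796.3, 401. ]), array([107.8, 106.9]), -43.2, array([799., 398.,  46.]), array([810., 387.,  30.]))
```

Run:
```python
from h import *
for n,(u0,v0,u1,v1) in dict(scene=(150,235,205,315),side=(210,110,260,185)).items():
    c=dict(np.load(n+"0.npz")); W=cloud(c)[v0:v1,u0:u1].reshape(-1,3); z=W[:,2]
    # split by heights
    for lo,hi in [(12,20),(244,256)]:
        P=W[(z>lo)&(z<hi)&(W[:,0]<760)&(W[:,1]>-400)]; print(n,lo,len(P),*rect(P) if len(P)>2 else '')
    P=W[(z>195)&(z<256)&(W[:,0]<760)&(W[:,1]>-400)]; P=P[np.argsort(P[:,0])]; print(len(P),P[::3].round().tolist())
    Wf=cloud(c); 
    for uv in ([(353,175),(25,325),(103,290)] if n=='scene' else [(222,333)]): print(uv,Wf[uv[1],uv[0]].round(), c['frame'][uv[1],uv[0]])
c=dict(np.load("scene0.npz"));W=cloud(c)
m=(W[...,2]>58)&(W[...,2]<100)&(abs(W[...,0]-660)<80)&(abs(W[...,1]+95)<60); print('cupp',rect(W[m]),W[m].mean(0))
a=cv2.resize(c["frame"][225:325,80:230],None,fx=4,fy=4); b=cv2.resize(c["frame"][140:240,190:380],None,fx=4,fy=4)
cv2.imwrite("pics/a.png",a[:,:,::-1]); cv2.imwrite("pics/b.png",b[:,:,::-1])
```

```text
scene 12 796 [ 560.8 -246.3] [227.1 106.7] -29.7
scene 244 151 [ 599.5 -269.8] [71.8 32.3] -22.0
339 [[567.0, -255.0, 247.0], [569.0, -253.0, 248.0], [572.0, -259.0, 252.0], [573.0, -254.0, 251.0], [575.0, -255.0, 249.0], [577.0, -256.0, 247.0], [578.0, -256.0, 245.0], [580.0, -257.0, 243.0], [581.0, -258.0, 240.0], [582.0, -256.0, 240.0], [584.0, -265.0, 240.0], [585.0, -265.0, 237.0], [586.0, -266.0, 234.0], [589.0, -265.0, 232.0], [589.0, -267.0, 234.0], [589.0, -262.0, 236.0], [591.0, -263.0, 230.0], [593.0, -261.0, 231.0], [594.0, -262.0, 223.0], [595.0, -268.0, 225.0], [596.0, -266.0, 225.0], [607.0, -280.0, 248.0], [608.0, -282.0, 251.0], [609.0, -275.0, 249.0], [610.0, -291.0, 252.0], [611.0, -292.0, 249.0], [612.0, -282.0, 248.0], [613.0, -274.0, 247.0], [613.0, -279.0, 252.0], [614.0, -287.0, 251.0], [615.0, -293.0, 246.0], [616.0, -264.0, 250.0], [616.0, -270.0, 250.0], [617.0, -267.0, 249.0], [618.0, -259.0, 212.0], [618.0, -284.0, 249.0], [618.0, -260.0, 250.0], [619.0, -259.0, 235.0], [619.0, -271.0, 251.0], [620.0, -276.0, 251.0], [621.0, -287.0, 251.0], [621.0, -282.0
[... 2816 characters left out ...]
5.0, 200.0], [614.0, -264.0, 251.0], [614.0, -259.0, 202.0], [615.0, -256.0, 251.0], [617.0, -258.0, 220.0], [617.0, -262.0, 239.0], [618.0, -280.0, 251.0], [618.0, -266.0, 250.0], [618.0, -265.0, 241.0], [620.0, -258.0, 245.0], [621.0, -259.0, 219.0], [622.0, -281.0, 250.0], [622.0, -263.0, 212.0], [623.0, -264.0, 207.0], [624.0, -267.0, 196.0], [626.0, -260.0, 209.0], [626.0, -264.0, 228.0], [627.0, -264.0, 211.0], [627.0, -268.0, 230.0], [628.0, -267.0, 195.0], [630.0, -264.0, 232.0], [631.0, -268.0, 225.0], [632.0, -268.0, 221.0], [633.0, -271.0, 206.0]]
(222, 333) [452. 449.   8.] [55 66 78]
cupp (array([664.4, -96.7]), array([65.7, 65. ]), 24.1) [659.46080956 -93.40847101  72.44067279]
```

View pics/a.png

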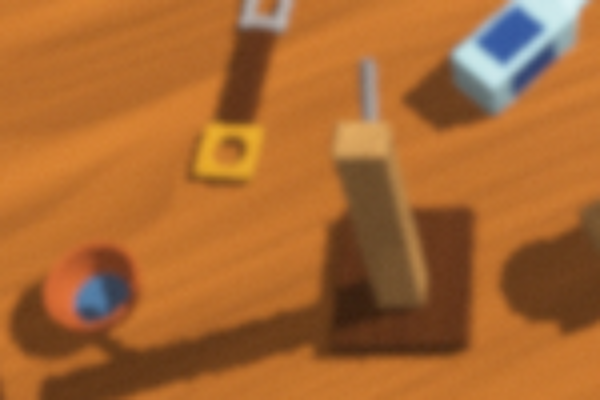

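View pics/b.png

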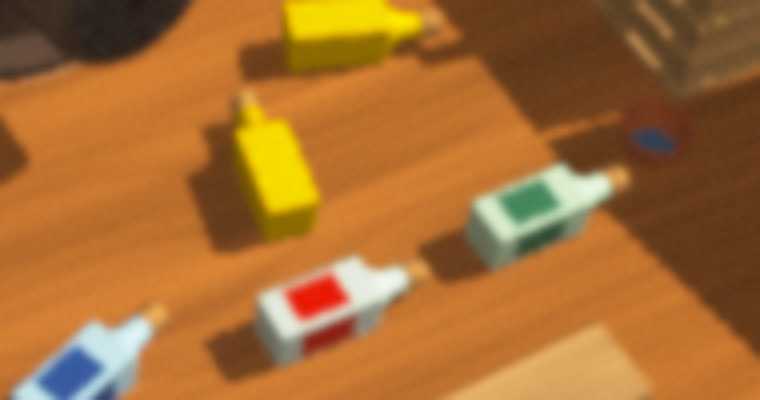

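Crop a shows the yellow eye plate at about scene (137,263), the peg tip at (172,240) and the right cup at (103,297). Crop b shows the third cup in shadow at about scene (353,173), just past the green cork. All three necks point roughly +y.

```bash
cat >> h.py <<'E'
def onplane(c,uv,z):
    K,T=c["K"],c["world_from_camera"]
    d=T[:3,:3]@np.array([(uv[0]-K[0,2])/K[0,0],-(uv[1]-K[1,2])/K[1,1],-1]); o=T[:3,3]
    return o+d*(z-o[2])/d[2]
def opener(c):
    f=cv2.cvtColor(c["frame"],cv2.COLOR_RGB2HSV); W=cloud(c)
    reg=(W[...,2]>-5)&(W[...,2]<20)&(W[...,0]>300)&(W[...,0]<620)&(W[...,1]<-150)&(W[...,1]>-450)
    y=reg&(f[...,0]>20)&(f[...,0]<34)&(f[...,1]>170)&(f[...,2]>150)
    g=reg&(f[...,1]<70)&(f[...,2]>100)
    out=[]
    for m in (y,g):
        k,l,s,ce=cv2.connectedComponentsWithStats(m.astype(np.uint8)); i=1+np.argmax(s[1:,4]); cnt,_=cv2.findContours((l==i).astype(np.uint8),0,2)
        (cu,sz,a)=cv2.minAreaRect(cnt[0]); out.append((s[i,4],np.round(cu,1),onplane(c,cu,9).round(1)))
    return out
def rotz(tilt_dir_yaw,tilt,xyaw=None): pass
def row(st,pos,Rm):
    R0=R.from_quat(st["orientation"]); d=R0.inv().apply(np.array(pos)-st["tcp_pos"]); w=(R0.inv()*Rm).as_rotvec()
    n=max(np.linalg.norm(d)/41.7,np.degrees(np.linalg.norm(w))/7.16)
    print("row",d.round(0).astype(int).tolist(),w.round(3).tolist(),"n>=%.1f"%n)
def Rxz(x,z):
    x=np.array(x,float);z=np.array(z,float);z/=np.linalg.norm(z);x-=z*(x@z);x/=np.linalg.norm(x)
    return R.from_matrix(np.stack([x,np.cross(z,x),z],1))
E
python3 - <<'E'
from h import *
from cell import telemetry
for n in("scene","side"): print(n,opener(dict(np.load(n+"0.npz"))))
st=telemetry.read_state(); a=np.radians(-30)
row(st,[391,-325,160],Rxz([np.cos(a),np.sin(a),0],[0,0,-1]))
E
```

```text
scene [(np.int32(1), array([133., 258.]), array([ 429.5, -362.7,    9. ])), (np.int32(69), array([146.1, 227.1]), array([ 337.3, -289.9,    9. ]))]Traceback (most recent call last):
  File "<stdin>", line 3, in <module>
  File "h.py", line 23, in opener
    k,l,s,ce=cv2.connectedComponentsWithStats(m.astype(np.uint8)); i=1+np.argmax(s[1:,4]); cnt,_=cv2.findContours((l==i).astype(np.uint8),0,2)
                                                                       ~~~~~~~~~^^^^^^^^^
    return _wrapfunc(a, 'argmax', axis=axis, out=out, **kwds)
    return bound(*args, **kwds)
ValueError: attempt to get argmax of an empty sequence
```

```bash
python3 - <<'E'
from h import *
for n,p in(("scene",[(132,263),(142,263),(137,268),(120,250)]),("side",[(273,163),(270,164),(276,166),(290,185)])):
    c=dict(np.load(n+"0.npz")); f=cv2.cvtColor(c["frame"],cv2.COLOR_RGB2HSV); print([f[v,u].tolist() for u,v in p])
    f=f.astype(int); m=(f[...,0]>=18)&(f[...,0]<=30)&(f[...,1]>200)&(f[...,2]>140)
    v,u=np.where(m); s=(abs(u-p[0][0])<25)&(abs(v-p[0][1])<25); 
    if s.sum(): 
        r=cv2.minAreaRect(np.stack([u[s],v[s]],1).astype(np.float32)); print(s.sum(),r,onplane(c,r[0],9).round(1))
E
sed -i 's/f\[...,0\]>20)&(f\[...,0\]<34)&(f\[...,1\]>170)&(f\[...,2\]>150)/f[...,0]>17)\&(f[...,0]<31)\&(f[...,1]>200)\&(f[...,2]>140)/' h.py
python3 - <<'E'
from h import *
from cell import telemetry
st=telemetry.read_state(); a=np.radians(-30)
row(st,[391,-325,160],Rxz([np.cos(a),np.sin(a),0],[0,0,-1]))
E
```

```text
[[19, 204, 228], [19, 207, 221], [19, 201, 208], [14, 192, 202]]
136 ((136.5, 262.5), (13.0, 15.0), 90.0) [ 449.5 -357.7    9. ]
[[20, 177, 200], [20, 175, 168], [18, 171, 177], [15, 165, 147]]
row [303, -217, 144] [-0.001, 0.0, 0.761] n>=9.6
```

```bash
python3 -m jog '[[1,303,-217,144,0,0,0.769],[1,303,-217,144,0,0,0.769],[1,303,-217,144,0,0,0.769],[1,303,-217,144,0,0,0.769],[1,303,-217,144,0,0,0.769],[1,303,-217,144,0,0,0.769],[1,303,-217,144,0,0,0.769],[1,303,-217,144,0,0,0.769],[1,303,-217,144,0,0,0.769],[1,303,-217,144,0,0,0.769],[1,303,-217,144,0,0,0.769],[1,303,-217,144,0,0,0.769]]' 40
python3 - <<'E'
from h import *
from cell import telemetry,capture
st=telemetry.read_state(); print(st["q"].round(3))
for n in ("scene","wrist"):
  c=capture(n); cv2.imwrite(f"pics/{n}1.png",c["frame"][:,:,::-1]); np.savez(f"{n}1.npz",**c)
  print(c["K"].round(1).tolist(),c["world_from_camera"].round(2).tolist())
a=np.radians(-30.5)
row(st,[391,-325,76],Rxz([np.cos(a),np.sin(a),0],[0,0,-1]))
E
```

```text
time_s: 1.1
tcp_pos: [391.2, -324.1, 159.3]
orientation: [0.965, -0.261, -0.001, -0.0]
contact_force: [-0.3, -1.0, -0.2]
finger_gap: 85.0
finger_force: 0.0
[-0.822  0.536  1.984 -0.     0.623  1.277]
[[415.5, 0.0, 244.9], [0.0, 415.5, 198.1], [0.0, 0.0, 1.0]] [[0.44, -0.72, 0.53, 1138.75], [0.9, 0.35, -0.27, -338.29], [0.01, 0.6, 0.8, 1169.87], [0.0, 0.0, 0.0, 1.0]]
[[297.3, 0.0, 255.5], [0.0, 297.3, 189.7], [0.0, 0.0, 1.0]] [[-0.51, 0.82, 0.27, 457.73], [-0.86, -0.48, -0.16, -365.17], [0.0, -0.31, 0.95, 230.24], [0.0, 0.0, 0.0, 1.0]]
row [0, 1, 83] [-0.0, 0.001, 0.004] n>=2.0
```

View pics/wrist1.png

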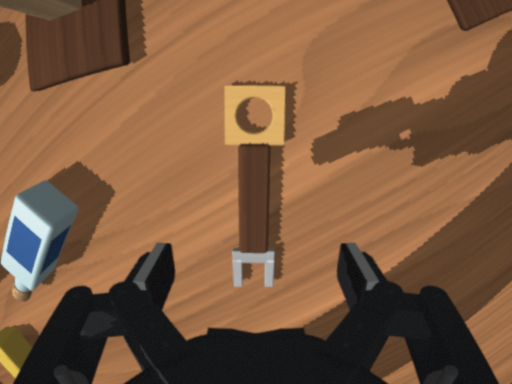

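The wrist view shows the opener aligned with the tool: the handle is at column 254 and the mid-point between the fingers at 256. I'm going down to grip it.

```bash
python3 -m jog '[[1,0,1,40,0,0,0],[1,0,1,70,0,0,0],[1,0,1,83,0,0,0],[1,0,1,83,0,0,0],[0,0,1,83,0,0,0],[0,0,1,83,0,0,0],[0,0,1,83,0,0,0],[0,0,1,83,0,0,0],[0,0,1,83,0,0,0],[0,0,1,83,0,0,0],[0,0,1,83,0,0,0],[0,0,1,83,0,0,0]]' 50
```

```text
time_s: 2.2
tcp_pos: [390.3, -326.3, 78.0]
orientation: [0.965, -0.262, 0.001, 0.0]
contact_force: [-1.9, -0.7, 10.4]
finger_gap: 22.7
finger_force: 49.0
```

```bash
python3 -m jog '[[0,0,0,0,0,0,0],[0,0,0,-20,0,0,0],[0,0,0,-60,0,0,0],[0,0,0,-100,0,0,0],[0,0,0,-140,0,0,0],[0,0,0,-180,0,0,0],[0,0,0,-200,0,0,0],[0,0,0,-200,0,0,0]]' 50
python3 - <<'E'
from h import *
from cell import telemetry,capture
st=telemetry.read_state(); print(st["q"].round(3))
c=capture("wrist"); cv2.imwrite("pics/wrist2.png",c["frame"][:,:,::-1]); np.savez("wrist2.npz",**c)
E
```

```text
time_s: 2.87
tcp_pos: [390.7, -326.5, 281.8]
orientation: [0.965, -0.262, 0.003, 0.002]
contact_force: [-0.2, 0.0, -1.3]
finger_gap: 22.2
finger_force: 50.1
[-0.826  0.352  1.869 -0.     0.912  1.276]
```

View pics/wrist2.png

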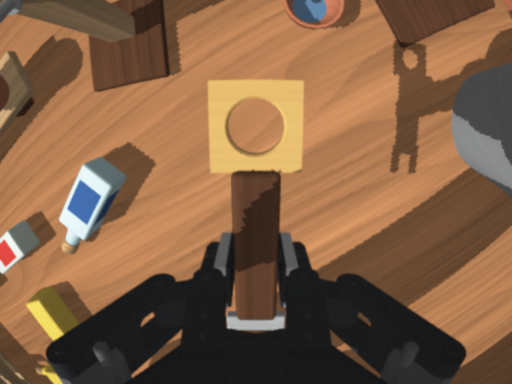

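The opener is held level and the hole shows at (256,125). I'm locating the eye in the tool frame.

```bash
cat >> h.py <<'E'
def wcloud(c):
    K,T,d=c["K"],c["world_from_camera"],c["depth"]
    v,u=np.mgrid[:384,:512].astype(float); x=(u-K[0,2])/K[0,0]; y=(v-K[1,2])/K[1,1]; r=np.hypot(x,y)+1e-9
    s=np.tan(r)/r
    p=np.stack([x*s*d,-y*s*d,-d],-1); return p@T[:3,:3].T+T[:3,3]
E
python3 - <<'E'
from h import *
from cell import telemetry
st=telemetry.read_state(); c=dict(np.load("wrist2.npz")); W=wcloud(c)
f=cv2.cvtColor(c["frame"],cv2.COLOR_RGB2HSV).astype(int)
Pt=R.from_quat(st["orientation"]).inv().apply(W.reshape(-1,3)-st["tcp_pos"]).reshape(W.shape)
m=np.zeros((384,512),bool); m[75:176,200:312]=True
m&=(Pt[...,2]<90)&(Pt[...,2]>40); P=Pt[m]
print(m.sum(),rect(P),P.mean(0), np.polyfit(P[:,0],P[:,2],1),np.polyfit(P[:,1],P[:,2],1))
m=np.zeros((384,512),bool); m[185:220,235:278]=True; print('handle',Pt[m].mean(0),Pt[m].min(0),Pt[m].max(0))
u=np.array([.924,-.383,0]);up=np.array([0,0,1.]); pd=(up-u)/2**.5; root=np.array([606.5,-271,205])
Rt=Rxz((u+up),(u-up)); 
rE=P.mean(0)
e=np.array([rE[0],rE[1],rE[2]+3]); print('eye tool',e)
for s in (100,80,25): 
    t=root+pd*s-Rt.apply(e); print(s,t.round(1)); row(st,t,Rt)
E
```

```text
6490 (array([63.9,  1.1]), array([46.1, 44.6]), 0.0) [64.55462518  1.08063676 64.92195547] [3.06717264e-03 6.47239553e+01] [-1.09762269e-03  6.49231416e+01]
handle [29.17722301  1.3590447  60.4608958 ] [ 19.52000416  -9.01810592 -73.32675678] [78.39111581 11.76668546 63.0059641 ]
eye tool [64.55462518  1.08063676 67.92195547]
100 [ 455.  -207.1  278.1]
row [-4, -135, 1] [0.056, 0.78, -0.13] n>=6.3
80 [ 468.1 -212.5  263.9]
row [10, -137, 15] [0.056, 0.78, -0.13] n>=6.3
25 [ 504.  -227.4  225. ]
row [48, -143, 54] [0.056, 0.78, -0.13] n>=6.3
```

```bash
python3 -m jog '[[0,0,0,0,0.056,0.78,-0.13],[0,0,0,0,0.056,0.78,-0.13],[0,0,0,0,0.056,0.78,-0.13],[0,0,0,0,0.056,0.78,-0.13],[0,0,0,0,0.056,0.78,-0.13],[0,0,0,0,0.056,0.78,-0.13],[0,0,0,0,0.056,0.78,-0.13],[0,-2,-40,0,0.056,0.78,-0.13],[0,-4,-80,0,0.056,0.78,-0.13],[0,-4,-120,0,0.056,0.78,-0.13],[0,-4,-135,1,0.056,0.78,-0.13],[0,-4,-135,1,0.056,0.78,-0.13]]'
python3 - <<'E'
from h import *
from cell import telemetry,capture
st=telemetry.read_state(); print(st["q"].round(3))
c=capture("wrist"); cv2.imwrite("pics/wrist3.png",c["frame"][:,:,::-1]); np.savez("wrist3.npz",**c)
c=capture("side"); np.savez("side3.npz",**c); a=cv2.resize(c["frame"][80:210,190:340],None,fx=4,fy=4)
cv2.imwrite("pics/side3.png",a[:,:,::-1])
E
```

```text
time_s: 3.92
tcp_pos: [436.4, -249.2, 276.5]
orientation: [0.908, -0.182, 0.371, 0.07]
contact_force: [1.4, -0.3, 0.0]
finger_gap: 22.7
finger_force: 50.0
[-0.74   0.273  2.224  1.941  0.264 -0.632]
```

View pics/wrist3.png

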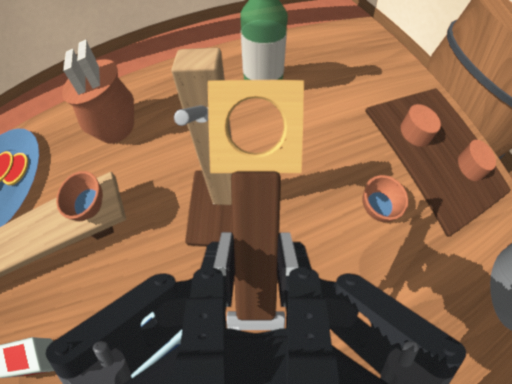

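The wrist view shows the peg tip at (181,117), left of the hole at (256,125), because the arm has not finished travelling. I'm continuing and refining the peg position from this view.

```bash
cat > peg.py <<'E'
from h import *
from cell import telemetry
import sys
u=np.array([.924,-.383,0]);up=np.array([0,0,1.]); pd=(up-u)/2**.5; root=np.array([606.5,-271,205])
Rt=Rxz((u+up),(u-up)); e=np.array([64.2,1.1,68])
st=telemetry.read_state()
for s in map(float,sys.argv[1:]):
    t=root+pd*s-Rt.apply(e); print(s,t.round(1)); row(st,t,Rt)
E
python3 - <<'E'
from h import *
c=dict(np.load("wrist3.npz")); W=wcloud(c); print(W[117,176:192].round().tolist()[::3]); print(W[112:123:2,184].round().tolist())
s=dict(np.load("side0.npz"))
E
python3 peg.py 100 80
```

```text
[[566.0, -252.0, 249.0], [565.0, -254.0, 249.0], [564.0, -255.0, 250.0], [564.0, -257.0, 249.0], [564.0, -259.0, 249.0], [567.0, -261.0, 244.0]]
[[566.0, -257.0, 251.0], [565.0, -257.0, 251.0], [564.0, -257.0, 251.0], [563.0, -256.0, 250.0], [562.0, -256.0, 249.0], [562.0, -256.0, 248.0]]
100.0 [ 455.2 -207.1  278.4]
row [2, -44, 0] [-0.009, 0.012, -0.004] n>=1.1
80.0 [ 468.3 -212.5  264.2]
row [2, -44, 20] [-0.009, 0.012, -0.004] n>=1.2
```

```bash
sed -i 's/root=np.array(\[606.5,-271,205\])/root=np.array([606,-272,205])/' peg.py; python3 -m jog '[[0,1,-22,0,0,0,0],[0,2,-43,0,-0.009,0.012,-0.004],[0,2,-43,0,-0.009,0.012,-0.004],[0,2,-43,0,-0.009,0.012,-0.004],[0,2,-43,0,-0.009,0.012,-0.004]]'; python3 peg.py 85 25
python3 - <<'E'
from h import *
from cell import capture
c=capture("wrist"); cv2.imwrite("pics/wrist4.png",c["frame"][:,:,::-1]); np.savez("wrist4.npz",**c)
E
```

```text
time_s: 4.43
tcp_pos: [454.5, -210.4, 279.2]
orientation: [0.906, -0.18, 0.376, 0.076]
contact_force: [-0.1, 0.6, -1.5]
finger_gap: 22.8
finger_force: 50.0
85.0 [ 464.5 -212.2  267.8]
row [-1, -2, 15] [0.001, -0.002, 0.002] n>=0.4
25.0 [ 503.7 -228.4  225.4]
row [-1, -2, 75] [0.001, -0.002, 0.002] n>=1.8
```

View pics/wrist4.png

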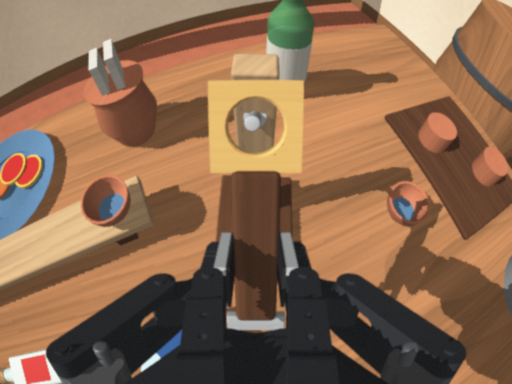

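The peg tip shows through the hole at (253,121), close to its centre, so I'm sliding the eye on.

```bash
python3 -m jog '[[0,-1,-2,15,0,0,0],[0,-1,-2,30,0,0,0],[0,-1,-2,45,0,0,0],[0,-1,-2,58,0,0,0],[0,-1,-2,66,0,0,0],[0,-1,-2,66,0,0,0],[0,-1,-2,66,0,0,0]]'; python3 peg.py 34
python3 - <<'E'
from h import *
from cell import capture
c=capture("wrist"); d=capture("side"); a=cv2.resize(c["frame"][50:250,160:360],None,fx=2,fy=2);b=cv2.resize(d["frame"][90:190,200:300],None,fx=4,fy=4)
cv2.imwrite("pics/w5.png",np.hstack([a,b])[:,:,::-1])
E
```

```text
time_s: 5.07
tcp_pos: [497.9, -226.8, 232.3]
orientation: [0.906, -0.18, 0.376, 0.076]
contact_force: [-0.4, 1.2, -0.7]
finger_gap: 22.1
finger_force: 50.0
34.0 [ 497.9 -226.   231.7]
row [-1, -1, 0] [0.001, -0.003, 0.0] n>=0.0
```

View pics/w5.png

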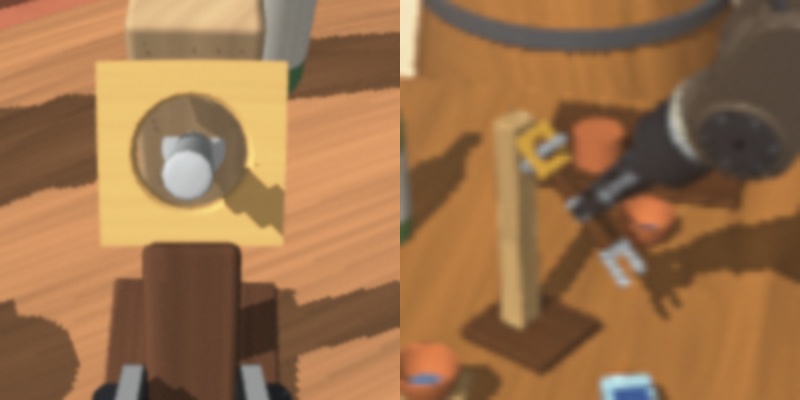

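The left half shows the peg passing well through the hole, and the right half shows the eye over the peg. I'm lowering it onto the peg, then releasing and backing off.

```bash
python3 -m jog '[[0,-4,0,0,0,0,0],[0,-7,0,0,0,0,0],[0,-7,0,0,0,0,0],[0.45,-7,0,0,0,0,0],[0.6,-7,0,0,0,0,0],[1,-7,0,0,0,0,0],[1,-7,0,0,0,0,0],[1,-7,0,-10,0,0,0],[1,-7,0,-40,0,0,0],[1,-7,0,-80,0,0,0],[1,-7,0,-120,0,0,0],[1,-7,0,-120,0,0,0]]'
python3 - <<'E'
from h import *
from cell import capture,telemetry
d=capture("side"); s=capture("scene");b=cv2.resize(d["frame"][90:190,200:300],None,fx=4,fy=4); a=cv2.resize(s["frame"][220:320,110:210],None,fx=4,fy=4)
cv2.imwrite("pics/w6.png",np.hstack([a,b])[:,:,::-1]); np.savez("side6.npz",**d)
st=telemetry.read_state(); print(st["q"].round(3))
E
```

```text
time_s: 6.17
tcp_pos: [420.2, -193.3, 307.8]
orientation: [0.905, -0.179, 0.378, 0.075]
contact_force: [0.6, 0.8, 0.3]
finger_gap: 85.2
finger_force: 0.0
[-0.646  0.155  2.277  1.917  0.193 -0.534]
```

View pics/w6.png

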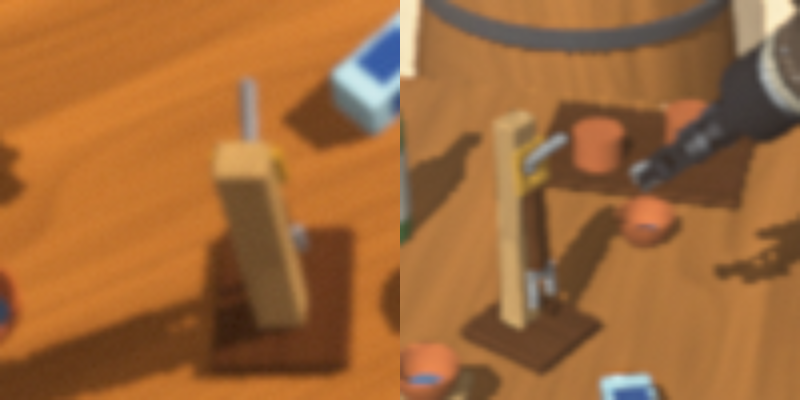

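The opener hangs on the peg close to the upright. Next are the bottles, starting with green: a pick leaning 30° towards the neck.

```bash
cat > b.py <<'E'
from h import *
from cell import telemetry
import sys
# usage: b.py gx gy gz nyaw_deg ang_deg [back_mm] ; ang = tool angle from straight down towards n
gx,gy,gz,ny,an,back=map(float,sys.argv[1:7])
n=np.array([np.cos(np.radians(ny)),np.sin(np.radians(ny)),0]);a=np.radians(an);dn=np.array([0,0,-1.])
z=dn*np.cos(a)+n*np.sin(a); Rt=Rxz(n*np.cos(a)-dn*np.sin(a),z); st=telemetry.read_state()
t=np.array([gx,gy,gz])-z*(54+back); print("tcp",t.round(1),"q",st["q"].round(2)); row(st,t,Rt)
E
python3 b.py 480.5 306 28 90.6 -30 220
```

```text
tcp [479.1 443.  265.3] q [-0.65  0.15  2.28  1.92  0.19 -0.53]
row [-162, -611, -103] [0.279, -0.84, -2.055] n>=17.9
```

```bash
python3 -m jog '[[1,-162,-611,-103,0.279,-0.84,-2.055],[1,-162,-611,-103,0.279,-0.84,-2.055],[1,-162,-611,-103,0.279,-0.84,-2.055],[1,-162,-611,-103,0.279,-0.84,-2.055],[1,-162,-611,-103,0.279,-0.84,-2.055],[1,-162,-611,-103,0.279,-0.84,-2.055],[1,-162,-611,-103,0.279,-0.84,-2.055],[1,-162,-611,-103,0.279,-0.84,-2.055],[1,-162,-611,-103,0.279,-0.84,-2.055],[1,-162,-611,-103,0.279,-0.84,-2.055],[1,-162,-611,-103,0.279,-0.84,-2.055],[1,-162,-611,-103,0.279,-0.84,-2.055]]'; python3 b.py 480.5 306 28 90.6 -30 220
```

```text
time_s: 7.27
tcp_pos: [439.4, -1.0, 288.8]
orientation: [0.965, 0.066, 0.242, 0.081]
contact_force: [0.4, -0.2, 0.8]
finger_gap: 85.6
finger_force: 0.0
tcp [479.1 443.  265.3] q [-0.13  0.16  2.22 -0.26  0.25  1.54]
row [98, -435, -16] [0.127, -0.668, -1.524] n>=13.4
```

```bash
python3 -m jog '[[1,98,-435,-16,0.127,-0.668,-1.524],[1,98,-435,-16,0.127,-0.668,-1.524],[1,98,-435,-16,0.127,-0.668,-1.524],[1,98,-435,-16,0.127,-0.668,-1.524],[1,98,-435,-16,0.127,-0.668,-1.524],[1,98,-435,-16,0.127,-0.668,-1.524],[1,98,-435,-16,0.127,-0.668,-1.524],[1,98,-435,-16,0.127,-0.668,-1.524],[1,98,-435,-16,0.127,-0.668,-1.524],[1,98,-435,-16,0.127,-0.668,-1.524],[1,98,-435,-16,0.127,-0.668,-1.524],[1,98,-435,-16,0.127,-0.668,-1.524]]'; python3 b.py 480.5 306 28 90.6 -30 100
```

```text
time_s: 8.27
tcp_pos: [477.5, 448.5, 263.1]
orientation: [0.731, 0.644, -0.142, 0.175]
contact_force: [0.4, -1.0, -0.3]
finger_gap: 85.3
finger_force: 0.0
tcp [479.7 383.  161.4] q [ 0.75  0.67  1.39 -0.35  1.4   0.99]
row [-14, 2, 120] [0.009, -0.069, -0.141] n>=2.9
```

```bash
python3 -m jog '[[1,-7,1,60,0.009,-0.069,-0.141],[1,-14,2,95,0.009,-0.069,-0.141],[1,-14,2,120,0.009,-0.069,-0.141],[1,-14,2,120,0.009,-0.069,-0.141],[1,-14,2,120,0.009,-0.069,-0.141]]'
cat > wb.py <<'E'
# top face of the lying bottle seen by the wrist camera, near an expected body centre
from h import *
from cell import capture
import sys
x,y=map(float,sys.argv[1:3]); c=capture("wrist"); W=wcloud(c).reshape(-1,3)
m=(np.hypot(W[:,0]-x,W[:,1]-y)<90)&(W[:,2]>43)&(W[:,2]<56)&(c["depth"].reshape(-1)>60); print(m.sum(),rect(W[m]),W[m].mean(0).round(1))
cv2.imwrite("pics/wlast.png",c["frame"][:,:,::-1])
E
python3 wb.py 480 297; python3 b.py 480.5 306 28 90.6 -30 0
```

```text
time_s: 8.68
tcp_pos: [481.2, 377.1, 162.4]
orientation: [0.683, 0.682, -0.182, 0.185]
contact_force: [0.6, 1.0, 0.7]
finger_gap: 85.7
finger_force: 0.0
5182 (array([478. , 301.9]), array([100.6,  48.5]), -88.9) [478.1 310.8  48.2]
tcp [480.2 333.   74.8] q [ 0.68  0.74  1.58 -0.44  1.2   0.91]
row [6, -2, 100] [0.002, -0.0, -0.013] n>=2.4
```

View pics/wlast.png

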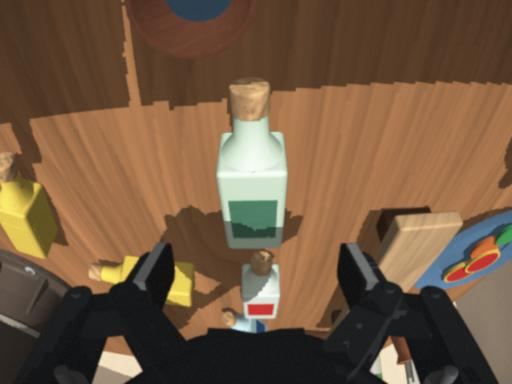

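The wrist view shows the green bottle centred ahead, with its body at (252,190) and the cup at (197,10), clear of it. The refined body centre is (478,302), so I'm gripping.

```bash
python3 b.py 478 309 28 91 -30 0; python3 -m jog '[[1,8,-1,40,0,0,-0.01],[1,9,0,75,0,0,-0.01],[1,9,0,99,0,0,-0.01],[1,9,0,99,0,0,-0.01],[1,9,0,99,0,0,-0.01],[0,9,0,99,0,0,-0.01],[0,9,0,99,0,0,-0.01],[0,9,0,99,0,0,-0.01],[0,9,0,99,0,0,-0.01],[0,9,0,99,0,0,-0.01],[0,9,0,99,0,0,-0.01],[0,9,0,99,0,0,-0.01]]' 60;  python3 b.py 478 309 150 91 -30 0
```

```text
tcp [477.5 336.   74.8] q [ 0.68  0.74  1.58 -0.44  1.2   0.91]
row [8, -5, 98] [-0.002, -0.0, -0.019] n>=2.4
time_s: 9.73
tcp_pos: [483.1, 336.4, 76.4]
orientation: [0.681, 0.685, -0.179, 0.187]
contact_force: [-2.2, 4.5, 7.7]
finger_gap: 47.6
finger_force: 62.2
tcp [477.5 336.  196.8] q [ 0.62  0.83  1.68 -0.51  1.01  0.98]
row [-60, -4, -104] [0.004, -0.0, -0.012] n>=2.9
```

```bash
python3 -m jog '[[0,-20,0,-35,0,0,0],[0,-40,0,-70,0,0,0],[0,-60,0,-104,0,0,0],[0,-80,0,-138,0,0,0],[0,-80,0,-138,0,0,0]]';  python3 b.py 646.7 235.8 190 92.9 60 0
```

```text
time_s: 10.15
tcp_pos: [482.9, 336.5, 242.0]
orientation: [0.682, 0.685, -0.175, 0.188]
contact_force: [0.2, 0.9, -3.3]
finger_gap: 47.2
finger_force: 64.2
tcp [649.1 189.1 217. ] q [ 0.62  0.6   1.6  -0.45  1.27  0.83]
row [-116, 164, 98] [0.03, 1.566, -0.039] n>=12.5
```

```bash
python3 -m jog '[[0,-116,164,98,0.03,1.566,-0.039],[0,-116,164,98,0.03,1.566,-0.039],[0,-116,164,98,0.03,1.566,-0.039],[0,-116,164,98,0.03,1.566,-0.039],[0,-116,164,98,0.03,1.566,-0.039],[0,-116,164,98,0.03,1.566,-0.039],[0,-116,164,98,0.03,1.566,-0.039],[0,-116,164,98,0.03,1.566,-0.039],[0,-116,164,98,0.03,1.566,-0.039],[0,-116,164,98,0.03,1.566,-0.039],[0,-116,164,98,0.03,1.566,-0.039],[0,-116,164,98,0.03,1.566,-0.039]]';  python3 b.py 646.7 235.8 190 92.9 60 0
```

```text
time_s: 11.15
tcp_pos: [647.6, 186.8, 209.1]
orientation: [0.61, 0.637, 0.322, -0.343]
contact_force: [-0.8, 0.1, -3.4]
finger_gap: 47.6
finger_force: 65.9
tcp [649.1 189.1 217. ] q [-0.05  0.73  1.62  1.07  1.23 -0.72]
row [8, 2, -3] [-0.001, 0.067, -0.009] n>=0.5
```

Works well. I'm finishing the rotation and measuring the held bottle in the scene view.

```bash
python3 -m jog '[[0,8,2,-3,0,0.067,-0.009],[0,8,2,-3,0,0.067,-0.009],[0,8,2,-3,0,0.067,-0.009]]';  python3 b.py 646.7 235.8 105 92.9 60 0
cat > chk.py <<'E'
from h import *
from cell import capture
import sys
x,y=map(float,sys.argv[1:3]); out=[]
for n in("scene","side"):
    c=capture(n); W=cloud(c); m=(np.hypot(W[...,0]-x,W[...,1]-y)<75)&(W[...,2]>54)&(W[...,2]<360)
    v,u=np.where(m); P=W[m]; z=P[:,2]; t=P[z>z.max()-6]; print(n,'zmax',z.max().round(),'top',t.mean(0).round(1))
    v0,u0=int(np.median(v)),int(np.median(u)); v0=min(max(v0,65),319);u0=min(max(u0,65),447)
    out.append(cv2.resize(c["frame"][v0-65:v0+65,u0-65:u0+65],None,fx=3,fy=3))
cv2.imwrite("pics/"+sys.argv[3],np.hstack(out)[:,:,::-1])
E
python3 chk.py 647 236 g1.png
```

```text
time_s: 11.4
tcp_pos: [649.4, 189.0, 216.4]
orientation: [0.598, 0.629, 0.341, -0.361]
contact_force: [0.4, 0.3, -3.8]
finger_gap: 47.5
finger_force: 65.9
tcp [649.1 189.1 132. ] q [-0.05  0.74  1.62  1.11  1.27 -0.74]
row [-73, 0, 43] [-0.003, 0.009, -0.002] n>=2.0
scene zmax 279.0 top [649.5 239.6 275. ]
side zmax 280.0 top [643.3 240.  276.5]
```

View pics/g1.png

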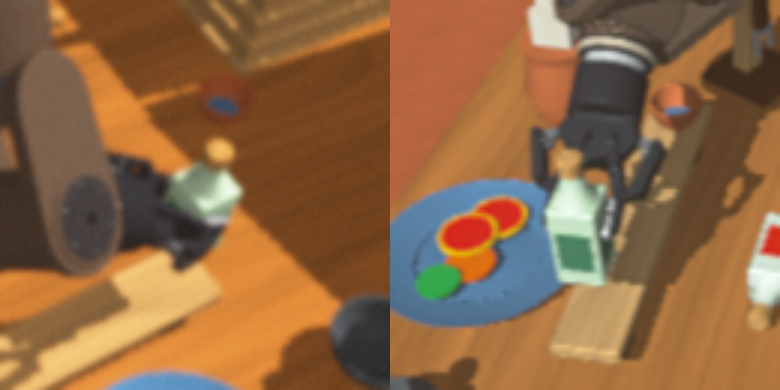

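The bottle is upright in the grip: the cork top reads z≈279, so the base is at ≈132. I'm lowering it about 80 mm onto the plank.

```bash
python3 -m jog '[[0,-25,0,15,0,0,0],[0,-50,0,29,0,0,0],[0,-63,0,36,0,0.009,0],[0,-66,0,38,0,0.009,0],[0,-68,0,39,0,0.009,0],[0,-69,0,40,0,0.009,0],[0,-69,0,40,0,0.009,0]]'; python3 b.py 646.7 235.8 105 92.9 60 0
```

```text
time_s: 12.08
tcp_pos: [649.4, 189.2, 138.3]
orientation: [0.596, 0.628, 0.345, -0.364]
contact_force: [-0.1, 0.5, -2.9]
finger_gap: 47.9
finger_force: 65.9
tcp [649.1 189.1 132. ] q [-0.05  0.85  1.64  1.16  1.22 -0.88]
row [-6, 0, 3] [-0.002, -0.003, 0.0] n>=0.2
```

```bash
python3 -m jog '[[0,-1,0,0.5,0,0,0],[0,-2,0,1,0,0,0],[0,-2,0,1,0,0,0]]'; python3 -m jog '[[0,-1,0,0.5,0,0,0],[0,-2,0,1,0,0,0],[0,-2,0,1,0,0,0]]'
```

```text
time_s: 12.33
tcp_pos: [649.4, 188.9, 137.6]
orientation: [0.595, 0.627, 0.346, -0.365]
contact_force: [-3.8, -1.4, 10.3]
finger_gap: 47.2
finger_force: 66.8
time_s: 12.58
tcp_pos: [649.4, 188.8, 137.4]
orientation: [0.594, 0.627, 0.347, -0.365]
contact_force: [-8.2, -4.4, 24.0]
finger_gap: 47.0
finger_force: 68.0
```

```bash
python3 -m jog '[[0,2,0,-1,0,0,0],[0,2,0,-1,0,0,0],[0.65,2,0,-1,0,0,0],[0.8,2,0,-1,0,0,0],[1,2,0,-1,0,0,0],[1,2,0,-1,0,0,0],[1,2,0,-15,0,0,0],[1,2,0,-45,0,0,0],[1,2,0,-85,0,0,0],[1,2,0,-125,0,0,0],[1,2,0,-150,0,0,0],[1,2,0,-150,0,0,0]]'; python3 chk.py 647 236 g2.png; python3 b.py 483 125 28 90 -30 220
```

```text
time_s: 13.58
tcp_pos: [657.2, 54.6, 212.1]
orientation: [0.597, 0.627, 0.346, -0.362]
contact_force: [-0.2, -0.1, 0.1]
finger_gap: 85.4
finger_force: 0.0
scene zmax 200.0 top [649.7 239.2 197. ]
side zmax 200.0 top [642.6 243.  197.6]
tcp [483.  262.  265.3] q [-0.25  0.77  1.58  1.    1.4  -0.81]
row [154, -163, 157] [-0.017, -1.573, 0.053] n>=12.6
```

Green stands at z≈197–200 with its top over its base. Red is next.

```bash
python3 b.py 486 97 28 89 -30 200; python3 -m jog '[[1,30,-30,-10,-0.017,-1.573,0.053],[1,60,-60,0,-0.017,-1.573,0.053],[1,154,-163,130,-0.017,-1.573,0.053],[1,154,-163,130,-0.017,-1.573,0.053],[1,154,-163,130,-0.017,-1.573,0.053],[1,154,-163,130,-0.017,-1.573,0.053],[1,154,-163,130,-0.017,-1.573,0.053],[1,154,-163,130,-0.017,-1.573,0.053],[1,154,-163,130,-0.017,-1.573,0.053],[1,154,-163,130,-0.017,-1.573,0.053],[1,154,-163,130,-0.017,-1.573,0.053],[1,154,-163,130,-0.017,-1.573,0.053]]'; python3 wb.py 487 88;python3 b.py 486 97 28 89 -30 0
```

```text
tcp [488.2 224.  248. ] q [-0.25  0.77  1.58  1.    1.4  -0.81]
row [120, -159, 132] [-0.022, -1.573, 0.072] n>=12.6
time_s: 14.68
tcp_pos: [482.9, 241.3, 278.6]
orientation: [0.688, 0.693, -0.152, 0.152]
contact_force: [-0.2, -0.3, -0.3]
finger_gap: 85.2
finger_force: 0.0
2310 (array([486.1,  90.3]), array([101. ,  48.1]), 89.9) [486.1  95.3  48.3]
tcp [486.5 124.   74.8] q [ 0.47  0.47  1.72 -0.42  1.19  0.67]
row [-20, 4, 234] [0.009, -0.082, 0.024] n>=5.6
```

```bash
python3 b.py 486 97 28 90 -30 0; python3 -m jog '[[1,-20,4,40,0.005,-0.083,0.01],[1,-20,4,80,0.005,-0.083,0.01],[1,-20,4,120,0.005,-0.083,0.01],[1,-20,4,150,0.005,-0.083,0.01],[1,-20,4,160,0.005,-0.083,0.01],[1,-20,4,160,0.005,-0.083,0.01]]'; python3 wb.py 486 90; python3 b.py 486 97 28 90 -30 0
```

```text
tcp [486.  124.   74.8] q [ 0.47  0.47  1.72 -0.42  1.19  0.67]
row [-20, 3, 234] [0.0, -0.082, 0.008] n>=5.6
time_s: 15.23
tcp_pos: [486.6, 155.2, 139.2]
orientation: [0.686, 0.682, -0.182, 0.175]
contact_force: [0.3, 0.2, 0.3]
finger_gap: 85.7
finger_force: 0.0
6076 (array([486.3,  91.4]), array([99.4, 48.5]), 89.7) [486.2 102.   48.2]
tcp [486.  124.   74.8] q [ 0.34  0.64  1.91 -0.63  0.89  0.83]
row [4, -1, 73] [-0.008, -0.014, -0.004] n>=1.8
```

```bash
python3 -m jog '[[1,4,-1,35,-0.008,-0.014,-0.004],[1,4,-1,65,-0.008,-0.014,-0.004],[1,4,-1,73,-0.008,-0.014,-0.004],[1,4,-1,73,-0.008,-0.014,-0.004],[0,4,-1,73,-0.008,-0.014,-0.004],[0,4,-1,73,-0.008,-0.014,-0.004],[0,4,-1,73,-0.008,-0.014,-0.004],[0,4,-1,73,-0.008,-0.014,-0.004],[0,4,-1,73,-0.008,-0.014,-0.004],[0,4,-1,73,-0.008,-0.014,-0.004],[0,4,-1,73,-0.008,-0.014,-0.004]]' 60; python3 -m jog '[[0,-20,0,-35,0,0,0],[0,-40,0,-70,0,0,0],[0,-60,0,-104,0,0,0],[0,-80,0,-138,0,0,0],[0,-100,0,-172,0,0,0],[0,-100,0,-172,0,0,0]]';  python3 b.py 651 151 200 92.9 60 0
```

```text
time_s: 16.2
tcp_pos: [486.7, 124.6, 77.1]
orientation: [0.683, 0.683, -0.181, 0.185]
contact_force: [-1.3, 4.6, 10.0]
finger_gap: 47.6
finger_force: 61.1
time_s: 16.7
tcp_pos: [486.7, 123.9, 281.7]
orientation: [0.684, 0.683, -0.178, 0.186]
contact_force: [0.9, 0.1, -2.2]
finger_gap: 47.2
finger_force: 63.7
tcp [653.4 104.3 227. ] q [ 0.29  0.41  1.84 -0.57  1.11  0.61]
row [11, 166, 59] [0.027, 1.567, -0.049] n>=12.6
```

```bash
python3 -m jog '[[0,0,10,0,0.027,1.567,-0.049],[0,0,20,0,0.027,1.567,-0.049],[0,0,30,0,0.027,1.567,-0.049],[0,0,40,0,0.027,1.567,-0.049],[0,0,50,0,0.027,1.567,-0.049],[0,0,60,0,0.027,1.567,-0.049],[0,0,70,0,0.027,1.567,-0.049],[0,0,80,0,0.027,1.567,-0.049],[0,3,100,20,0.027,1.567,-0.049],[0,6,120,30,0.027,1.567,-0.049],[0,11,150,50,0.027,1.567,-0.049],[0,11,166,59,0.027,1.567,-0.049]]';  python3 b.py 651 151 200 92.9 60 0
```

```text
time_s: 17.7
tcp_pos: [653.7, 102.7, 216.6]
orientation: [0.611, 0.636, 0.322, -0.344]
contact_force: [-0.4, 1.4, -3.0]
finger_gap: 47.5
finger_force: 63.5
tcp [653.4 104.3 227. ] q [-0.17  0.73  1.6   0.99  1.32 -0.74]
row [10, 0, -4] [-0.002, 0.066, -0.01] n>=0.5
```

```bash
python3 -m jog '[[0,10,0,-4,-0.002,0.066,-0.01],[0,10,0,-4,-0.002,0.066,-0.01],[0,10,0,-4,-0.002,0.066,-0.01]]'; python3 chk.py 651 151 r1.png;  python3 b.py 651 151 113 92.9 60 0
```

```text
time_s: 17.95
tcp_pos: [651.7, 105.6, 228.2]
orientation: [0.598, 0.629, 0.341, -0.361]
contact_force: [-0.5, 0.3, -1.5]
finger_gap: 46.7
finger_force: 63.6
scene zmax 292.0 top [651.6 156.8 289.2]
side zmax 294.0 top [644.3 155.3 291. ]
tcp [653.4 104.3 140. ] q [-0.18  0.73  1.6   1.03  1.36 -0.76]
row [-78, 2, 44] [-0.002, 0.008, -0.0] n>=2.1
```

```bash
python3 -m jog '[[0,-25,0,15,0,0,0],[0,-50,1,29,0,0.004,0],[0,-70,2,40,0,0.008,0],[0,-75,2,43,0,0.008,0],[0,-78,2,44,0,0.008,0],[0,-78,2,44,0,0.008,0]]'; python3 -m jog '[[0,-1,0,0.5,0,0,0],[0,-1,0,0.5,0,0,0],[0,-1,0,0.5,0,0,0]]'; python3 -m jog '[[0,-1,0,0.5,0,0,0],[0,-1,0,0.5,0,0,0],[0,-1,0,0.5,0,0,0]]'
```

```text
time_s: 18.55
tcp_pos: [653.8, 104.6, 140.0]
orientation: [0.596, 0.628, 0.344, -0.364]
contact_force: [-0.1, -0.3, -2.6]
finger_gap: 47.4
finger_force: 63.6
time_s: 18.8
tcp_pos: [654.0, 104.3, 139.2]
orientation: [0.596, 0.627, 0.345, -0.363]
contact_force: [0.0, 0.1, -1.8]
finger_gap: 47.3
finger_force: 63.6
time_s: 19.05
tcp_pos: [653.8, 104.2, 137.0]
orientation: [0.596, 0.627, 0.345, -0.364]
contact_force: [-0.5, -0.6, -2.7]
finger_gap: 47.2
finger_force: 63.6
```

```bash
python3 -m jog '[[0,-1.2,0,0.7,0,0,0],[0,-1.2,0,0.7,0,0,0],[0,-1.2,0,0.7,0,0,0]]'; python3 -m jog '[[0,-1,0,0.6,0,0,0],[0,-1,0,0.6,0,0,0],[0,-1,0,0.6,0,0,0]]'
```

```text
time_s: 19.3
tcp_pos: [653.8, 104.2, 135.6]
orientation: [0.596, 0.627, 0.345, -0.364]
contact_force: [-0.4, 0.3, -0.3]
finger_gap: 47.6
finger_force: 63.8
time_s: 19.55
tcp_pos: [653.9, 104.2, 135.5]
orientation: [0.596, 0.627, 0.345, -0.364]
contact_force: [-2.6, -2.4, 8.7]
finger_gap: 47.8
finger_force: 64.5
```

In contact at 8.7 N. I'm releasing and retreating.

```bash
python3 -m jog '[[0,0.5,0,0,0,0,0],[0.65,0.5,0,0,0,0,0],[0.8,0.5,0,0,0,0,0],[1,0.5,0,0,0,0,0],[1,0.5,0,0,0,0,0],[1,0.5,0,-15,0,0,0],[1,0.5,0,-45,0,0,0],[1,0.5,0,-85,0,0,0],[1,0.5,0,-125,0,0,0],[1,0.5,0,-150,0,0,0],[1,0.5,0,-150,0,0,0]]'; python3 chk.py 651 153 r2.png; python3 b.py 463 -110 28 111.5 -30 220
python3 - <<'E'
from h import *
from cell import capture
for n in("scene","side"):
    c=capture(n); np.savez(n+"7.npz",**c); W=cloud(c); P=W.reshape(-1,3); m=(np.hypot(P[:,0]-465,P[:,1]+118)<75)&(P[:,2]>43)&(P[:,2]<54); print(n,rect(P[m]),P[m].mean(0).round(1))
E
```

```text
time_s: 20.47
tcp_pos: [661.5, -30.8, 212.6]
orientation: [0.597, 0.627, 0.346, -0.361]
contact_force: [0.1, -0.3, 0.4]
finger_gap: 85.5
finger_force: 0.0
scene zmax 201.0 top [653.4 155.4 197.6]
side zmax 202.0 top [648.1 159.4 197.9]
tcp [412.8  17.5 265.3] q [-0.37  0.79  1.52  0.92  1.49 -0.83]
row [76, -245, 22] [0.093, -1.558, -0.35] n>=12.8
scene (array([0., 0.]), array([0., 0.]), 0.0) [nan nan nan]
side (array([ 463.8, -120.7]), array([103.7,  48. ]), -68.0) [ 463.1 -117.7   49.1]<stdin>:4: RuntimeWarning: Mean of empty slice.
  ret = um.true_divide(
```

```bash
python3 -m jog '[[1,20,-40,-10,0.093,-1.558,-0.35],[1,40,-80,0,0.093,-1.558,-0.35],[1,76,-245,22,0.093,-1.558,-0.35],[1,76,-245,22,0.093,-1.558,-0.35],[1,76,-245,22,0.093,-1.558,-0.35],[1,76,-245,22,0.093,-1.558,-0.35],[1,76,-245,22,0.093,-1.558,-0.35],[1,76,-245,22,0.093,-1.558,-0.35],[1,76,-245,22,0.093,-1.558,-0.35],[1,76,-245,22,0.093,-1.558,-0.35],[1,76,-245,22,0.093,-1.558,-0.35],[1,76,-245,22,0.093,-1.558,-0.35]]'; python3 wb.py 466 -122;python3 b.py 463 -114.5 28 112 -30 70
```

```text
time_s: 21.67
tcp_pos: [412.7, 19.8, 264.9]
orientation: [0.56, 0.804, -0.106, 0.167]
contact_force: [0.2, -1.0, 0.0]
finger_gap: 85.4
finger_force: 0.0
2390 (array([ 464.8, -121.2]), array([101.1,  48.4]), -67.6) [ 463.  -116.3   48.3]
tcp [439.8 -57.  135.4] q [ 0.05  0.25  2.16 -0.63  0.69  0.18]
row [-23, -3, 151] [0.003, -0.114, -0.028] n>=3.7
```

```bash
python3 -m jog '[[1,-10,-3,40,0.003,-0.114,-0.022],[1,-20,-3,80,0.003,-0.114,-0.022],[1,-23,-3,120,0.003,-0.114,-0.022],[1,-23,-3,145,0.003,-0.114,-0.022],[1,-23,-3,151,0.003,-0.114,-0.022],[1,-23,-3,151,0.003,-0.114,-0.022]]'; python3 wb.py 465 -121;python3 b.py 462 -114 28 112.2 -30 0
```

```text
time_s: 22.22
tcp_pos: [452.8, -50.5, 152.8]
orientation: [0.55, 0.8, -0.142, 0.19]
contact_force: [-0.5, -0.9, -0.1]
finger_gap: 85.3
finger_force: 0.0
5556 (array([ 465. , -120.5]), array([100. ,  47.9]), -67.7) [ 462.  -111.4   48.2]
tcp [451.8 -89.   74.8] q [-0.09  0.52  2.2  -1.13  0.49  0.58]
row [5, -13, 87] [-0.027, -0.043, -0.014] n>=2.1
```

Joint 4 is at its limit for the 30° lean here. I'm using a 10° lean for blue, with a final approach from the robot side.

```bash
python3 b.py 462 -114 25 112.2 -10 60
```

```text
tcp [454.5 -95.7 137.3] q [-0.09  0.52  2.2  -1.13  0.49  0.58]
row [-31, -14, 35] [-0.024, 0.306, -0.018] n>=2.5
```

```bash
python3 -m jog '[[1,-10,-5,5,-0.024,0.306,-0.018],[1,-20,-10,10,-0.024,0.306,-0.018],[1,-31,-14,35,-0.024,0.306,-0.018],[1,-31,-14,35,-0.024,0.306,-0.018],[1,-31,-14,35,-0.024,0.306,-0.018]]'; python3 b.py 462 -114 25 112.2 -10 0;python3 wb.py 465 -121
```

```text
time_s: 22.68
tcp_pos: [454.4, -94.9, 139.5]
orientation: [0.555, 0.827, -0.048, 0.075]
contact_force: [-0.5, 0.9, -0.1]
finger_gap: 85.5
finger_force: 0.0
tcp [ 458.5 -105.3   78.2] q [-0.29  0.52  2.15 -0.37  0.38 -0.34]
row [0, 0, 62] [0.003, 0.004, 0.001] n>=1.5
9016 (array([ 464.9, -120.6]), array([101.1,  48.6]), -67.8) [ 462.1 -114.    48.3]
```

```bash
python3 -m jog '[[1,0,0,25,0,0,0],[1,0,0,50,0,0,0],[1,0,0,62,0,0,0],[1,0,0,62,0,0,0],[1,0,0,62,0,0,0],[0,0,0,62,0,0,0],[0,0,0,62,0,0,0],[0,0,0,62,0,0,0],[0,0,0,62,0,0,0],[0,0,0,62,0,0,0],[0,0,0,62,0,0,0],[0,0,0,62,0,0,0]]' 60; python3 -m jog '[[0,0,0,-30,0,0,0],[0,0,0,-70,0,0,0],[0,0,0,-110,0,0,0],[0,0,0,-150,0,0,0],[0,0,0,-190,0,0,0],[0,0,0,-190,0,0,0]]';  python3 b.py 656 51 200 50 80 0
```

```text
time_s: 23.73
tcp_pos: [459.1, -105.4, 78.3]
orientation: [0.556, 0.826, -0.05, 0.076]
contact_force: [-1.0, 4.4, 11.8]
finger_gap: 47.4
finger_force: 61.1
time_s: 24.23
tcp_pos: [446.7, -73.4, 270.6]
orientation: [0.556, 0.826, -0.048, 0.079]
contact_force: [0.4, 0.2, -2.4]
finger_gap: 47.4
finger_force: 64.4
tcp [621.8  10.3 209.4] q [-0.25  0.27  2.05 -0.22  0.72 -0.48]
row [23, 193, 60] [-0.674, 1.405, 0.988] n>=14.8
```

```bash
python3 -m jog '[[0,0,0,-30,-0.674,1.405,0.988],[0,0,0,-40,-0.674,1.405,0.988],[0,0,20,-40,-0.674,1.405,0.988],[0,0,40,-40,-0.674,1.405,0.988],[0,0,60,-40,-0.674,1.405,0.988],[0,0,60,-40,-0.674,1.405,0.988],[0,0,60,-40,-0.674,1.405,0.988],[0,0,60,-40,-0.674,1.405,0.988],[0,0,60,-40,-0.674,1.405,0.988],[0,0,60,-40,-0.674,1.405,0.988],[0,0,60,-40,-0.674,1.405,0.988],[0,0,60,-40,-0.674,1.405,0.988]]';  python3 b.py 656 51 215 50 80 0
```

```text
time_s: 25.23
tcp_pos: [498.7, -45.4, 303.0]
orientation: [0.716, 0.45, 0.486, -0.218]
contact_force: [0.1, 0.5, -3.5]
finger_gap: 47.4
finger_force: 64.3
tcp [621.8  10.3 224.4] q [-0.57  0.4   2.1   1.31  1.21 -1.01]
row [-31, 68, 137] [-0.124, 0.264, 0.172] n>=3.7
```

```bash
python3 -m jog '[[0,0,10,20,-0.124,0.264,0.172],[0,-5,30,50,-0.124,0.264,0.172],[0,-15,50,85,-0.124,0.264,0.172],[0,-25,68,120,-0.124,0.264,0.172],[0,-31,68,137,-0.124,0.264,0.172],[0,-31,68,137,-0.124,0.264,0.172],[0,-31,68,137,-0.124,0.264,0.172]]';  python3 b.py 656 51 125 50 80 0; python3 chk.py 656 51 b1.png
```

```text
time_s: 25.82
tcp_pos: [621.3, 11.4, 223.2]
orientation: [0.695, 0.326, 0.58, -0.272]
contact_force: [-0.4, -0.5, -3.0]
finger_gap: 47.3
finger_force: 64.1
tcp [621.8  10.3 134.4] q [-0.37  0.7   1.99  1.78  1.27 -1.13]
row [-88, 1, 15] [-0.006, 0.006, 0.001] n>=2.1
scene zmax 306.0 top [657.8  51.6 302.4]
side zmax 306.0 top [651.7  55.  303.7]
```

View pics/b1.png

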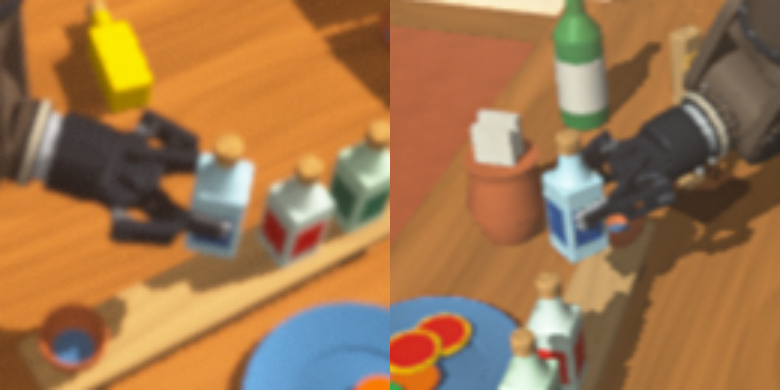

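Blue is upright in the grip, with green and red standing beyond it and the cup clear at left. I'm lowering it about 100 mm.

```bash
python3 -m jog '[[0,-30,0,5,0,0,0],[0,-60,0,10,0,0,0],[0,-85,1,14,-0.006,0.006,0.001],[0,-95,1,16,-0.006,0.006,0.001],[0,-100,1,17,-0.006,0.006,0.001],[0,-100,1,17,-0.006,0.006,0.001],[0,-100,1,17,-0.006,0.006,0.001]]'; python3 -m jog '[[0,-2,0,0,0,0,0],[0,-2,0,0,0,0,0],[0,-2,0,0,0,0,0]]';python3 -m jog '[[0,-1.5,0,0,0,0,0],[0,-1.5,0,0,0,0,0],[0,-1.5,0,0,0,0,0]]'; python3 chk.py 656 51 b2.png
```

```text
time_s: 26.5
tcp_pos: [622.3, 8.8, 124.8]
orientation: [0.693, 0.324, 0.585, -0.27]
contact_force: [-0.4, 0.9, -3.2]
finger_gap: 47.3
finger_force: 64.5
time_s: 26.75
tcp_pos: [622.0, 8.8, 122.4]
orientation: [0.693, 0.324, 0.585, -0.27]
contact_force: [0.2, 0.2, -4.0]
finger_gap: 47.4
finger_force: 64.5
time_s: 27.0
tcp_pos: [621.7, 8.7, 120.1]
orientation: [0.693, 0.324, 0.584, -0.271]
contact_force: [0.4, -0.1, -3.2]
finger_gap: 47.7
finger_force: 64.5
scene zmax 203.0 top [658.3  48.5 199.5]
side zmax 204.0 top [653.1  51.9 200.4]
```

```bash
python3 -m jog '[[0,-1.5,0,0,0,0,0],[0,-1.5,0,0,0,0,0],[0,-1.5,0,0,0,0,0]]';python3 -m jog '[[0,-1,0,0,0,0,0],[0,-1,0,0,0,0,0],[0,-1,0,0,0,0,0]]'
```

```text
time_s: 27.35
tcp_pos: [621.5, 8.4, 118.4]
orientation: [0.693, 0.324, 0.584, -0.271]
contact_force: [-0.3, -0.0, -3.0]
finger_gap: 47.2
finger_force: 64.5
time_s: 27.6
tcp_pos: [621.5, 8.4, 118.2]
orientation: [0.693, 0.324, 0.585, -0.271]
contact_force: [-1.6, 1.4, 4.3]
finger_gap: 47.4
finger_force: 64.7
```

In contact. I'm releasing, backing off, then checking everything.

```bash
python3 -m jog '[[0,0,0,0,0,0,0],[0.65,0,0,0,0,0,0],[0.8,0,0,0,0,0,0],[1,0,0,0,0,0,0],[1,0,0,0,0,0,0],[1,0,0,-15,0,0,0],[1,0,0,-45,0,0,0],[1,0,0,-85,0,0,0],[1,20,0,-120,0,0,0],[1,50,0,-140,0,0,0],[1,80,0,-140,0,0,0],[1,80,0,-140,0,0,0]]'; python3 chk.py 656 51 b3.png
python3 - <<'E'
from h import *
from cell import capture
s=capture("scene");d=capture("side")
W=[cloud(s).reshape(-1,3),cloud(d).reshape(-1,3)]
for x,y in((655,51),(651,156),(646,240)):
    for w in W:
        P=w[np.hypot(w[:,0]-x,w[:,1]-y)<45]; t=P[P[:,2]>190];b=P[(P[:,2]>60)&(P[:,2]<140)]; print(t.mean(0).round(),P[:,2].max().round(),(rect(b)) if len(b)>9 else '')
a=s["frame"][150:330,60:390]; b=d["frame"][80:300,100:320]
cv2.imwrite("pics/fin.png",np.hstack([cv2.resize(a,(440,240)),cv2.resize(b,(240,240))])[:,:,::-1])
E
```

```text
time_s: 28.6
tcp_pos: [541.3, -87.6, 224.6]
orientation: [0.693, 0.324, 0.586, -0.268]
contact_force: [0.5, 0.6, 0.8]
finger_gap: 85.6
finger_force: 0.0
scene zmax 203.0 top [658.9  47.2 198.6]
side zmax 200.0 top [653.8  52.3 197.4]
[661.  48. 196.] 202.0 (array([676.2,  34.2]), array([48.3,  8.8]), 47.7)
[652.  54. 197.] 201.0 (array([650.9,  67.8]), array([63.6, 35.4]), 8.0)
[654. 155. 196.] 200.0 (array([665.5, 145.6]), array([64.1, 34.2]), 49.5)
[648. 160. 196.] 200.0 (array([630.4, 167.4]), array([57.6, 29.9]), 53.9)
[650. 238. 196.] 201.0 (array([660.5, 228.5]), array([63.9, 36. ]), 47.4)
[642. 244. 196.] 200.0 (array([631.1, 252.9]), array([65.8, 35.1]), 48.2)
```

View pics/fin.png

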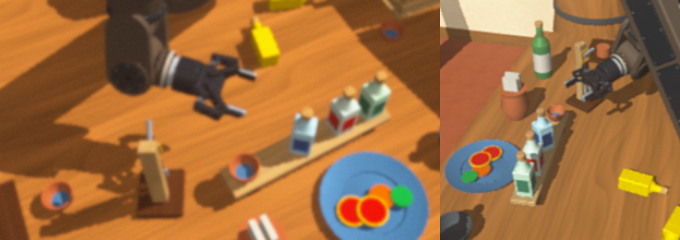

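All three bottles stand on the plank and the cups are in place. My last check is numeric: whether the opener is still on the peg, after lifting the arm clear.

```bash
python3 -m jog '[[1,40,0,-20,0,0,0],[1,80,0,-40,0,0,0],[1,120,0,-60,0,0,0],[1,150,0,-60,0,0,0],[1,150,0,-60,0,0,0],[1,150,0,-60,0,0,0]]'
python3 - <<'E'
from h import *
from cell import capture
def yel(c):
    f=cv2.cvtColor(c["frame"],cv2.COLOR_RGB2HSV).astype(int); W=cloud(c)
    m=(f[...,0]>=19)&(f[...,0]<=30)&(f[...,1]>150)&(f[...,2]>90)&(np.hypot(W[...,0]-600,W[...,1]+268)<70)&(W[...,2]>30)
    return m.sum(),(W[m].mean(0).round(1),W[m].min(0).round(),W[m].max(0).round()) if m.any() else None
print(yel(dict(np.load("side6.npz"))))
for n in("side","scene"): print(n,yel(capture(n)))
E
```

```text
time_s: 29.3
tcp_pos: [519.3, -111.6, 379.0]
orientation: [0.693, 0.324, 0.584, -0.27]
contact_force: [0.2, 1.0, -0.7]
finger_gap: 85.3
finger_force: 0.0
(np.int64(50), (array([ 601.5, -262.3,  206. ]), array([ 587., -290.,  183.]), array([ 614., -244.,  232.])))
side (np.int64(51), (array([ 601.5, -262.1,  205.5]), array([ 587., -289.,  181.]), array([ 614., -242.,  231.])))
scene (np.int64(0), None)
```

```bash
python3 -c "
from cell import env; print(env.close_job())"
```

```text
the job is handed in; nothing more can be done
None
```

I handed the job in at about 29 s: blue, red and green stand upright on the plank, the opener hangs by its eye on the peg, and I saw no sign of the cups being disturbed; the judge's verdict was not shown.

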